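Snap the button box lid shut all round

ROBOT

A 7-joint arm with a two-finger parallel gripper is mounted at the origin on the work surface. World frame = base frame: x ahead of the robot, y to its left, z up, the work surface at z = 0. Lengths are in m, angles in rad, forces in N, time in s.
With the tool pointing down it reaches from about 0.4 to 0.9 m from the base axis. Payload 5.6 kg.
Tool frame: the origin (TCP) lies between the finger pads; the fingertips stand 22 mm ahead of it and the grasp point (between the pads) lies 3 mm ahead of it; z points along the fingers, y is the direction in which the jaws open and shut (so a half turn about z gives the same grasp; the last joint's range is limited). The gripper opens to 92 mm and grips with 3 to 60 N. Pads are 20 mm wide; open, the fingers measure 128 mm over their backs; the gripper's body (75 mm by 189 mm) begins 69 mm behind the grasp point.
Start: joints at [-1.386, 0.468, -0.012, 1.603, 0.006, 1.071, -0.056], TCP at [0.147, 0.633, 0.21] pointing down, gripper open.
Joint ranges: [-2.53, 2.53], [-0.31, 2.02], [-1.57, 1.55], [0.28, 2.44], [-1.29, 4.43], [0.15, 1.84], [-2.92, 2.92]. Speed limits (rad/s): [2.57, 2.57, 3.14, 3.14, 3.14, 3.14, 3.14].

INTERFACE

Orientations are given as a 3x3 rotation matrix whose columns are the frame's x, y, z axes.
In Python, from bench import * gives the robot as it stands.
- The arm moves only by the shell command python3 -m pendant 'ROWS' [FORCE]. ROWS is JSON, a list of rows, each a list of 5 numbers: the shift along the tool's x, y, z in m, then the turn about the tool's z in degrees, then the closure, from 0 (fully open) to 1 (shut). In form: [[dx, dy, dz, turn, hand], ...]. A call has 1 to 12 rows; each row shifts and turns the commanded pose from where the row before left it, along the tool's axes as they then stand; what a row does not reach is not made up. A row lasts 1/8 s, in which the tool goes at most 62.5 mm and 10.7 degrees, less where a joint would pass 70% of its speed; a pose out of reach is approached as far as the arm can. A call is refused whole if a number of a shift passes 0.0625 or a number of a turn 10.7, either way. A call with a gripper value outside its range is refused whole. The fingers move at their own pace and stop on an object; FORCE is the grip in N (left out, the last holds). Time passes only in rows, so rows that do not move let the fingers close. It gives the time, the measured TCP pose, the force and the opening at its end, in the units of the state.
- state(): the state, without advancing time (a new reading comes with each control period).
- read_camera(name): name is "scene" or "top" or "wrist"; returns (picture, depth): 420x560x3 uint8, blue, green, red; 420x560 float32, m along the optical axis (not along the pixel's ray), 0 where there is no reading.
- get_calibration(name): a dict with "K" (3x3 intrinsics, pixels), "dist" ([k1, k2, p1, p2, k3] as OpenCV has them; the pictures are not rectified), "extrinsics" (4x4, takes a point from camera to world coordinates); the wrist camera has in their place "T_tool_cam" (4x4, takes a point from camera to tool coordinates, whose origin is the TCP and whose axes are the flange's). Camera axes: x right, y down, z forward; pixel columns grow to the right and rows downward; lengths in m; the calibration is good to about 2 mm. A picture is of the moment at which its call begins: read the wrist's pose just before it. get_calibration takes no time and is no camera call.
- job_done(): hands the job in, once; it reports no verdict.
The state is a dict: "t": time; "q": joint angles; "joint_vel": joint speeds; "effort": joint torques, N m; "position": TCP position; "ee_rot": TCP orientation; "contact_force": force on the tool from outside, world axes, zero at the start; "moment": the same for the moment, N m; "grip_width": finger opening in m.
Only numpy, scipy, OpenCV 4.12 (cv2) and the standard library are available. Lean on these libraries where they do the work, as an engineer would, in place of code of your own. Each camera call takes 0.05 s, during which the arm holds its last target. There are 200 camera calls.

TASK

The lid of the button storage box is on, but its rim has sprung up on all four sides: press down each side of the rim with a fingertip until it clicks shut and stays flush. The box stays standing where it is: do not lift, tip or shove it, and leave the jar, the tin and the ruler alone.

Things in the scene. Friction and masses are not known exactly. Their poses are not given: they have to be found in the camera images.
- box: Loose storage box full of buttons, grey plastic with a white snap-shut lid, 150 (its x) x 200 (its y) x 70 mm high, about 0.9 kg in all. Origin: centre of its underside; z up, x away from the robot at yaw 0. In the middle of the lid is a sunk fixed clear window, 88 x 138 mm, top 70 mm above the table. Around it run four hinged rim sections (far, left, near, right) and four small fixed corner pieces (top 73 mm). A section shut lies level, its top 74 mm above the table.
- rim_far (a joint): Hinge of the rim section on the box's +x side. 0 = sprung up (its outer edge 10 mm too high), 0.30 rad = clicked shut, flush. It is a snap: below about 0.15 rad it springs back up, past that it snaps shut and stays. No pull or hook is needed.
- press_far (a point): Middle of the top of that rim section, 10 mm in from its outer edge and 24 mm outward from its hinge line, on the upper surface; it moves with the section, from 81 mm (up) down to 74 mm (shut) above the table. The section is a white plastic flap 34 mm wide (outward from hinge) and 134 mm long along the box's y, 4 mm thick, with a 14 mm skirt. Pressed straight down here it yields to 5 to 8 N, snaps over after about 4 mm and is stopped hard at 7 mm.
- rim_left (a joint): Hinge of the rim section on the box's +y side. 0 = sprung up (its outer edge 10 mm too high), 0.30 rad = clicked shut, flush. It is a snap: below about 0.15 rad it springs back up, past that it snaps shut and stays. No pull or hook is needed.
- press_left (a point): Middle of the top of that rim section, 10 mm in from its outer edge and 24 mm outward from its hinge line, on the upper surface; it moves with the section, from 81 mm (up) down to 74 mm (shut) above the table. The section is a white plastic flap 34 mm wide (outward from hinge) and 84 mm long along the box's x, 4 mm thick, with a 14 mm skirt. Pressed straight down here it yields to 5 to 8 N, snaps over after about 4 mm and is stopped hard at 7 mm.
- rim_near (a joint): Hinge of the rim section on the box's -x side. 0 = sprung up (its outer edge 10 mm too high), 0.30 rad = clicked shut, flush. It is a snap: below about 0.15 rad it springs back up, past that it snaps shut and stays. No pull or hook is needed.
- press_near (a point): Middle of the top of that rim section, 10 mm in from its outer edge and 24 mm outward from its hinge line, on the upper surface; it moves with the section, from 81 mm (up) down to 74 mm (shut) above the table. The section is a white plastic flap 34 mm wide (outward from hinge) and 134 mm long along the box's y, 4 mm thick, with a 14 mm skirt. Pressed straight down here it yields to 5 to 8 N, snaps over after about 4 mm and is stopped hard at 7 mm.
- rim_right (a joint): Hinge of the rim section on the box's -y side. 0 = sprung up (its outer edge 10 mm too high), 0.30 rad = clicked shut, flush. It is a snap: below about 0.15 rad it springs back up, past that it snaps shut and stays. No pull or hook is needed.
- press_right (a point): Middle of the top of that rim section, 10 mm in from its outer edge and 24 mm outward from its hinge line, on the upper surface; it moves with the section, from 81 mm (up) down to 74 mm (shut) above the table. The section is a white plastic flap 34 mm wide (outward from hinge) and 84 mm long along the box's x, 4 mm thick, with a 14 mm skirt. Pressed straight down here it yields to 5 to 8 N, snaps over after about 4 mm and is stopped hard at 7 mm.
- jar: Bystander: glass jar with a steel cap, 52 mm across, 75 mm high, loose; origin centre of its underside. Leave alone.
- tin: Bystander: round metal tin, 60 mm across, 55 mm high, loose; origin centre of its underside. Leave alone.
- ruler: Bystander: wooden ruler 30 (x) x 200 (y) x 6 mm lying loose on the table; origin centre of its underside. Leave alone.

How it is judged:
At the end, for the whole second after the job is handed in: All four rim sections are shut (each joint above 0.26 rad of 0.30), the box stands level and at rest within 40 mm of where it was, and jar, tin and ruler are within 25 mm of where they were (value of joint each of rim_far, rim_left, rim_near, rim_right above 0.26 rad and distance of box from where it was at the start of the episode below 0.04 m and linear speed of box below 0.02 m/s and angle between box's own z axis and vertical below 0.05 rad and distance of each of jar, tin, ruler from where it was at the start of the episode below 0.025 m); the robot touches nothing.
It fails at once if the box is lifted or tipped (height (world z) of box above 0.012 m or angle between box's own z axis and vertical above 0.12 rad).
It fails at once if the box is shoved more than 40 mm (distance of box from where it was at the start of the episode above 0.04 m).
It fails at once if jar, tin or ruler is moved more than 25 mm or lifted (distance of any of jar, tin, ruler from where it was at the start of the episode above 0.025 m).
It also fails if it takes over 46 s, if anything falls off the work surface, if the arm or the gripper's body presses on something with over 40 N, if the wrist force passes 120 N, or if a joint passes its speed limit or range.

## Working session

There is one attempt and no reset: what is moved stays moved. The work goes in short steps, Python scripts to look and compute and a shell command to move; the robot and the scene stay as the last step left them, time stands still between calls to the robot, and variables do not carry over. Pictures are saved under pics/ and viewed, about 8 in all and at most 12, crops included, and the job is handed in when it is done.

```bash
mkdir -p pics; python3 - <<'E'
from bench import *
import cv2,numpy as np
s=state();print(s['t'],s['position'],np.round(s['ee_rot'],3).tolist(),s['grip_width'])
for n in ['top','scene']:
    p,d=read_camera(n);cv2.imwrite(f'pics/{n}0.png',p);np.save(f'pics/{n}0.npy',d)
    c=get_calibration(n);print(n,np.round(c['K'],1).tolist(),c['dist'],np.round(c['extrinsics'],3).tolist())
E
```

```text
0.0 [0.14675156 0.63262466 0.2095472 ] [[-0.974, 0.226, -0.0], [0.226, 0.974, -0.002], [-0.0, -0.002, -1.0]] 0.09200398344883765
top [[380.1, 0.0, 278.4], [0.0, 380.1, 213.9], [0.0, 0.0, 1.0]] [-0.0170697  0.         0.         0.         0.       ] [[0.019, -0.99, 0.142, 0.486], [-1.0, -0.016, 0.018, 0.058], [-0.016, -0.142, -0.99, 0.755], [0.0, 0.0, 0.0, 1.0]]
scene [[459.2, 0.0, 282.2], [0.0, 459.2, 214.2], [0.0, 0.0, 1.0]] [-0.10316404  0.          0.          0.          0.        ] [[0.582, 0.623, -0.522, 1.081], [0.813, -0.457, 0.362, -0.292], [-0.013, -0.635, -0.772, 0.818], [0.0, 0.0, 0.0, 1.0]]
```

View pics/top0.png

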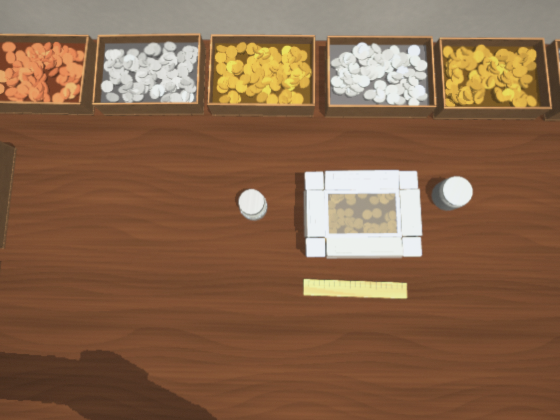

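View pics/scene0.png

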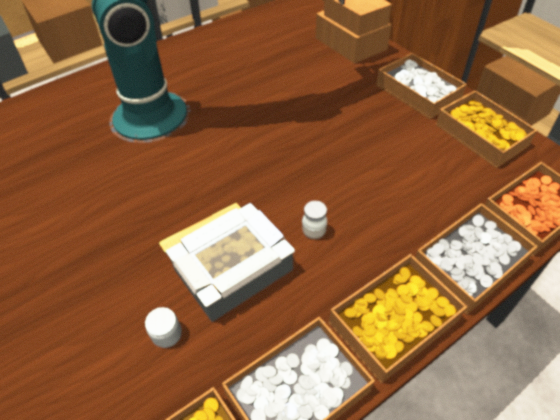

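The top view shows the box's lid at columns 304–421, rows 170–258, the jar at (252,205), the tin at (456,193) and the ruler at (355,289). The scene view agrees, and all four flaps are up. Next I'll cast rays for the lid.

```bash
cat > h.py <<'E'
from bench import *
import cv2,numpy as np
def ray(n,px,z,T=None):
    c=get_calibration(n);T=c['extrinsics'] if T is None else T
    u=cv2.undistortPoints(np.array(px,float).reshape(-1,1,2),np.array(c['K']),np.array(c['dist'])).reshape(-1,2)
    d=np.c_[u,np.ones(len(u))]@np.array(T)[:3,:3].T;o=np.array(T)[:3,3]
    return o+d*((z-o[2])/d[:,2])[:,None]
E
python3 - <<'E'
from h import *
p=cv2.imread('pics/top0.png');g=cv2.cvtColor(p,cv2.COLOR_BGR2HSV)
m=((g[...,1]<60)&(g[...,2]>150)).astype(np.uint8);m[:140]=0;m[:,:290]=0;m[:,432:]=0;m[270:]=0
ys,xs=np.nonzero(m);r=cv2.minAreaRect(np.c_[xs,ys].astype(np.float32));print(r)
w=ray('top',cv2.boxPoints(r),.075);print(np.round(w,4).tolist(),w.mean(0))
# window: largest hole
cs,h=cv2.findContours(m,cv2.RETR_CCOMP,cv2.CHAIN_APPROX_NONE)
k=[c for c,hh in zip(cs,h[0]) if hh[3]>=0];c=max(k,key=cv2.contourArea)
r=cv2.minAreaRect(c);print(r);w=ray('top',cv2.boxPoints(r),.070);print(np.round(w,4).tolist(),w.mean(0))
for px,z in (((253,200),.075),((457,190),.055),((355,289),.006)):print(ray('top',[px],z))
E
sed -n 1p h.py >/dev/null; python3 -m pendant 2>&1 | tail -3
```

```text
((363.5381774902344, 213.5591278076172), (88.02005004882812, 116.30049133300781), 89.14490509033203)
[[0.6649, 0.0241, 0.075], [0.6715, -0.1887, 0.075], [0.5111, -0.1855, 0.075], [0.5045, 0.0204, 0.075]] [ 0.58800664 -0.08243533  0.075     ]
((361.9999694824219, 213.5), (67.99998474121094, 38.99999237060547), -0.0)
[[0.5509, -0.0191, 0.07], [0.6225, -0.0191, 0.07], [0.6245, -0.1432, 0.07], [0.553, -0.1414, 0.07]] [ 0.58774206 -0.08067479  0.07      ]
[[0.60831351 0.1176209  0.075     ]]
[[ 0.63701636 -0.26175965  0.055     ]]
[[ 0.44931224 -0.07846518  0.006     ]]
invalid input
```

```bash
python3 -m pendant '[[-0.0436,-0.0387,0,0,1],[-0.0436,-0.0387,0,0,1],[-0.0436,-0.0387,0,0,1],[-0.0436,-0.0387,0,0,1],[-0.0436,-0.0387,0,0,1],[-0.0436,-0.0387,0,0,1],[-0.0436,-0.0387,0,0,1],[-0.0436,-0.0387,0,0,1],[-0.0436,-0.0387,0,0,1],[-0.0436,-0.0387,0,0,1],[-0.0436,-0.0387,0,0,1],[0,0,0,0,1]]' 20
python3 - <<'E'
from h import *
s=state();R=np.array(s['ee_rot']);P=np.array(s['position'])
c=get_calibration('wrist');T=np.eye(4);T[:3,:3]=R;T[:3,3]=P;T=T@c['T_tool_cam']
p,d=read_camera('wrist');cv2.imwrite('pics/w1.png',p);np.savez('pics/w1.npz',T=T,d=d)
print(P,R.round(3).tolist(),s['grip_width'],s['contact_force']);print(T.round(3).tolist())
E
```

```text
t: 1.6
position: [0.5197, 0.1052, 0.2103]
ee_rot: [[-0.972, 0.234, 0.001], [0.234, 0.972, -0.002], [-0.001, -0.002, -1.0]]
contact_force: [0.2, 0.5, 0.4]
grip_width: 0.0006
[0.51972753 0.10523016 0.21033259] [[-0.972, 0.234, 0.001], [0.234, 0.972, -0.002], [-0.001, -0.002, -1.0]] 0.0005818807267032362 [0.18212308 0.46691597 0.40488486]
[[0.233, 0.938, 0.257, 0.447], [0.972, -0.224, -0.063, 0.122], [-0.002, 0.264, -0.964, 0.383], [0.0, 0.0, 0.0, 1.0]]
```

View pics/w1.png

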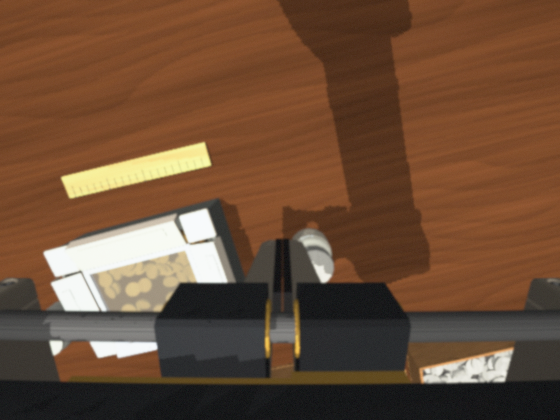

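The wrist view shows the box at lower left, with the near-left corner piece at about (208,209) and the near-right corner at about (45,252). I'll use these as a cross-check.

```bash
python3 - <<'E'
from h import *
T=np.load('pics/w1.npz')['T']
print(ray('wrist',[(208,208),(216,238),(45,253),(180,213),(190,243)],.073,T).round(4).tolist())
a=np.deg2rad(1.3);R=np.array([[np.cos(a),-np.sin(a)],[np.sin(a),np.cos(a)]]);c=np.array([.588,-.0815])
print('pred NL corner',c+R@[-.075,.1],c+R@[-.075,-.1])
s=state();P=s['position'];E=np.array(s['ee_rot'])
for n,v in dict(far=(.065,0),near=(-.065,0),left=(0,.09),right=(0,-.09)).items():
    w=c+R@v;print(n,w,'tool shift',(E.T@np.r_[w-P[:2],0]).round(4))
E
```

```text
[[0.5077, 0.0226, 0.073], [0.5435, 0.021, 0.073], [0.515, -0.1814, 0.073], [0.5059, -0.0095, 0.073], [0.5425, -0.0099, 0.073]]
pred NL corner [0.51075057 0.01677271] [ 0.51528804 -0.18317581]
far [ 0.65298327 -0.08002532] tool shift [-1.744e-01 -1.521e-01  1.000e-04]
near [ 0.52301673 -0.08297468] tool shift [-4.860e-02 -1.849e-01  1.000e-04]
left [0.58595814 0.00847683] tool shift [-0.0888 -0.0814  0.    ]
right [ 0.59004186 -0.17147683] tool shift [-1.342e-01 -2.556e-01  2.000e-04]
```

```bash
python3 -m pendant '[[-0.043,-0.0385,0,0,1],[-0.0425,-0.0385,0,0,1],[0,0,0.012,10.7,1],[0,0,0.013,10.7,1],[0,0,0.013,10.7,1],[0,0,0.013,10.7,1],[0,0,0.013,10.7,1],[0,0,0.013,10.7,1],[0,0,0.013,10.7,1],[0,0,0,0,1],[0,0,0,0,1]]'
python3 - <<'E'
from h import *
s=state();R=np.array(s['ee_rot']);P=np.array(s['position']);print(s['q'].round(2),P,s['contact_force'])
a,_=read_camera('top');b,_=read_camera('scene')
cv2.imwrite('pics/c1.png',np.hstack([cv2.resize(a[150:300,270:470],(400,300)),cv2.resize(b[150:300,120:320],(400,300))]))
E
```

```text
t: 3.02
position: [0.5837, 0.0171, 0.1207]
ee_rot: [[-0.04, 0.999, 0.0], [0.999, 0.04, 0.001], [0.001, 0.0, -1.0]]
contact_force: [0.4, -0.1, -0.3]
grip_width: 0.0007
[-0.54  0.51  0.6   1.87 -0.37  0.87  0.28] [0.58371123 0.01707871 0.12073908] [ 0.3867292  -0.06726544 -0.29800318]
```

View pics/c1.png

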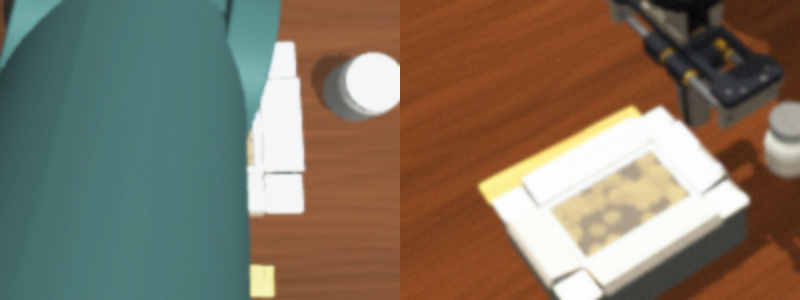

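```bash
python3 -m pendant '[[-0.007,0.002,0,0,1],[0,0,0.008,0,1],[0,0,0.006,0,1],[0,0,0.003,0,1],[0,0,0.003,0,1],[0,0,0.002,0,1],[0,0,0,0,1]]'
```

```text
t: 4.0
position: [0.586, 0.009, 0.0984]
ee_rot: [[-0.036, 0.999, -0.0], [0.999, 0.036, -0.0], [-0.0, -0.0, -1.0]]
contact_force: [-0.1, -0.4, -0.5]
grip_width: 0.0008
```

```bash
python3 -m pendant '[[0,0,0.002,0,1],[0,0,0.002,0,1],[0,0,0,0,1]]'
```

```text
t: 4.38
position: [0.5859, 0.009, 0.0944]
ee_rot: [[-0.036, 0.999, -0.0], [0.999, 0.036, 0.0], [0.0, -0.0, -1.0]]
contact_force: [-0.0, 0.3, -0.8]
grip_width: 0.0004
```

```bash
python3 - <<'E'
from h import *
b,_=read_camera('scene');a,_=read_camera('wrist')
cv2.imwrite('pics/c2.png',np.hstack([cv2.resize(a[180:380,140:420],(420,300)),cv2.resize(b[190:320,150:320],(380,300))]))
E
```

```text
(no output)
```

View pics/c2.png

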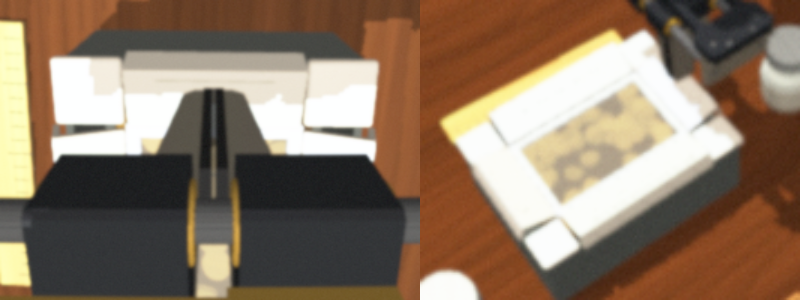

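```bash
python3 -m pendant '[[0,0,0.002,0,1],[0,0,0,0,1]]'; python3 -m pendant '[[0,0,0.002,0,1],[0,0,0,0,1]]'
```

```text
t: 4.72
position: [0.5859, 0.0089, 0.0923]
ee_rot: [[-0.036, 0.999, -0.0], [0.999, 0.036, -0.0], [0.0, -0.0, -1.0]]
contact_force: [0.2, 0.5, 0.3]
grip_width: 0.0003
t: 4.97
position: [0.5859, 0.0089, 0.0903]
ee_rot: [[-0.036, 0.999, -0.0], [0.999, 0.036, -0.0], [-0.0, -0.0, -1.0]]
contact_force: [0.4, 0.0, -0.4]
grip_width: 0.0003
```

```bash
python3 - <<'E'
from h import *
s=state();P=s['position']
c=get_calibration('wrist');T=np.eye(4);T[:3,:3]=s['ee_rot'];T[:3,3]=P;T=T@c['T_tool_cam']
p,d=read_camera('wrist')
def cloud(n,T,d):
    k=get_calibration(n);v,u=np.mgrid[:420,:560]
    q=cv2.undistortPoints(np.c_[u.ravel(),v.ravel()].astype(float).reshape(-1,1,2),np.array(k['K']),np.array(k['dist'])).reshape(-1,2)
    return (np.c_[q,np.ones(len(q))]*d.reshape(-1,1))@T[:3,:3].T+T[:3,3]
W=cloud('wrist',T,d).reshape(420,560,3)
for u,v in [(280,180),(220,222),(280,222),(340,222),(280,230),(280,235),(280,240),(280,245),(280,250),(280,260),(280,280),(200,245),(380,240),(240,255),(330,255)]: print((u,v),W[v,u].round(4),p[v,u])
ds=read_camera('scene')[1];S=cloud('scene',np.array(get_calibration('scene')['extrinsics']),ds)
ok=ds.ravel()>0
def near(x,y,r=.006):
    m=ok&(np.hypot(S[:,0]-x,S[:,1]-y)<r)&(S[:,2]<.11)&(S[:,2]>.03);return np.median(S[m,2]).round(4) if m.sum() else None,m.sum()
for nm,(x,y) in dict(far=(.653,-.08),near=(.523,-.083),left=(.56,.009),left2=(.61,.009),right=(.59,-.17),win=(.587,-.08)).items():print(nm,near(x,y))
cv2.imwrite('pics/w3.png',p)
E
```

```text
(280, 180) [ 0.5826  0.0387 -0.0021] [ 38  62 103]
(220, 222) [0.5421 0.0196 0.0706] [133 146 153]
(280, 222) [0.5838 0.0224 0.0746] [153 168 178]
(340, 222) [0.6247 0.0238 0.0742] [152 167 178]
(280, 230) [0.5831 0.0819 0.2636] [208 225 233]
(280, 235) [0.5841 0.0156 0.0818] [202 222 230]
(280, 240) [0.5841 0.0178 0.0966] [47 50 54]
(280, 245) [0.5841 0.018  0.1053] [35 40 39]
(280, 250) [0.5842 0.0183 0.1133] [35 36 39]
(280, 260) [0.5843 0.018  0.1256] [44 47 45]
(280, 280) [0.5844 0.0181 0.1469] [47 57 63]
(200, 245) [0.528  0.0026 0.0724] [234 242 246]
(380, 240) [0.6544 0.011  0.0722] [254 254 254]
(240, 255) [ 0.5567 -0.0023  0.0761] [254 255 254]
(330, 255) [ 0.6195 -0.      0.0759] [254 255 254]
far (np.float64(0.0786), np.int64(20))
near (np.float64(0.0801), np.int64(22))
left (np.float64(0.0769), np.int64(10))
left2 (np.float64(0.0784), np.int64(22))
right (np.float64(0.0808), np.int64(26))
win (np.float64(0.0688), np.int64(23))
```

View pics/w3.png

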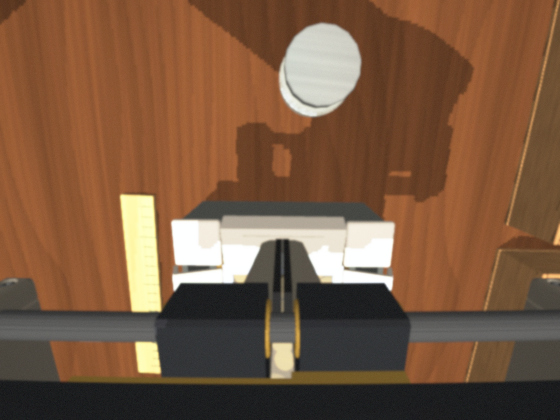

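The flap is still up (outer edge about 0.082) and the tip sits just above it, so the closed fingertip reaches less far than stated. I'll continue down while watching the force.

```bash
for i in 1 2 3; do python3 -m pendant '[[0,0,0.002,0,1],[0,0,0,0,1]]' | grep -E 'posi|force'; done
```

```text
position: [0.5859, 0.0089, 0.0883]
contact_force: [0.3, -0.7, 0.4]
position: [0.5859, 0.0089, 0.0863]
contact_force: [0.1, -0.3, 0.5]
position: [0.5859, 0.0089, 0.0843]
contact_force: [0.7, 0.9, 0.7]
```

```bash
cat >> h.py <<'E'
def cloud(n,T,d):
    k=get_calibration(n);v,u=np.mgrid[:420,:560]
    q=cv2.undistortPoints(np.c_[u.ravel(),v.ravel()].astype(float).reshape(-1,1,2),np.array(k['K']),np.array(k['dist'])).reshape(-1,2)
    return ((np.c_[q,np.ones(len(q))]*d.reshape(-1,1))@np.array(T)[:3,:3].T+np.array(T)[:3,3]).reshape(420,560,3)
def wT(s):
    T=np.eye(4);T[:3,:3]=s['ee_rot'];T[:3,3]=s['position'];return T@get_calibration('wrist')['T_tool_cam']
E
python3 - <<'E'
from h import *
s=state();T=wT(s);p,d=read_camera('wrist');W=cloud('wrist',T,d)
for u in (230,270,295,330):
  print(u)
  for v in range(214,262,4): print(v,W[v,u].round(4),p[v,u].max())
b,_=read_camera('scene')
cv2.imwrite('pics/c4.png',np.hstack([cv2.resize(p[195:315,200:360],(400,300),interpolation=cv2.INTER_CUBIC),cv2.resize(b[180:255,220:320],(400,300),interpolation=cv2.INTER_CUBIC)]))
E
```

```text
230
214 [0.5448 0.0184 0.0397] 70
218 [0.5499 0.0241 0.069 ] 142
222 [0.5504 0.0223 0.072 ] 176
226 [0.5511 0.0208 0.076 ] 178
230 [0.5521 0.0202 0.0822] 183
234 [0.5522 0.0178 0.083 ] 238
238 [0.552  0.0146 0.0818] 238
242 [0.5518 0.0114 0.0807] 238
246 [0.5518 0.0087 0.0808] 238
250 [0.5513 0.005  0.0787] 245
254 [0.5511 0.0015 0.0775] 255
258 [ 0.551  -0.0015  0.0772] 255
270
214 [0.5759 0.0193 0.0389] 73
218 [0.5769 0.0245 0.0669] 119
222 [0.5771 0.0235 0.0728] 178
226 [0.5774 0.0223 0.0775] 177
230 [0.5775 0.0206 0.0808] 179
234 [0.5776 0.0185 0.0825] 238
238 [0.5777 0.0152 0.0807] 225
242 [0.5781 0.0173 0.0932] 92
246 [0.5784 0.0175 0.1001] 89
250 [0.5786 0.0176 0.1061] 91
254 [0.5788 0.0176 0.1116] 89
258 [0.5791 0.0183 0.1183] 92
295
214 [0.5955 0.0197 0.0376] 70
218 [0.5949 0.02   0.0498] 110
222 [0.5939 0.0234 0.0705] 178
226 [0.5936 0.0228 0.0773] 178
230 [0.5936 0.0208 0.0794] 180
234 [0.5936 0.0191 0.0823] 238
238 [0.5937 0.0161 0.0818] 230
242 [0.5932 0.018  0.0935] 92
246 [0.5929 0.0177 0.0992] 90
250 [0.5927 0.0178 0.1055] 90
254 [0.5924 0.0179 0.1112] 89
258 [0.5921 0.0182 0.1171] 89
330
214 [0.6233 0.0202 0.0359] 72
218 [0.6213 0.0205 0.0482] 97
222 [0.6172 0.0246 0.0717] 177
226 [0.6164 0.0236 0.0773] 177
230 [0.616  0.0221 0.0808] 179
234 [0.6158 0.0201 0.0828] 236
238 [0.6161 0.0172 0.0824] 238
242 [0.6167 0.0138 0.0807] 237
246 [0.6172 0.0104 0.079 ] 237
250 [0.6174 0.0076 0.0791] 236
254 [0.6178 0.0044 0.0784] 237
258 [6.184e-01 6.000e-04 7.640e-02] 253
```

View pics/c4.png

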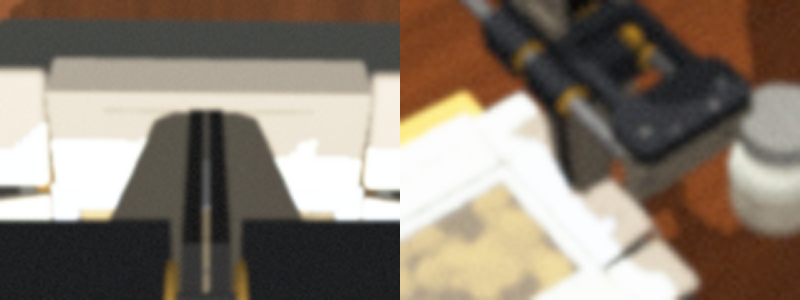

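By the depth reading, the finger face ends at about z 0.089 over a flap at about 0.082, so the tip is still clear of the flap. Continuing down in monitored steps.

```bash
for i in 1 2 3; do python3 -m pendant '[[0,0,0.002,0,1],[0,0,0,0,1]]' | grep -E 'posi|force'; done
```

```text
position: [0.5859, 0.0089, 0.0823]
contact_force: [-0.2, -0.5, -0.7]
position: [0.5859, 0.0089, 0.0803]
contact_force: [-0.7, -0.1, -0.1]
position: [0.5862, 0.0091, 0.0789]
contact_force: [-1.1, 0.5, 6.0]
```

```bash
for i in 1 2 3; do python3 -m pendant '[[0,0,0.002,0,1],[0,0,0,0,1]]' | grep -E 'posi|force'; done
```

```text
position: [0.5862, 0.0095, 0.0766]
contact_force: [0.4, 1.8, 2.7]
position: [0.5857, 0.0085, 0.074]
contact_force: [0.7, 0.1, 0.4]
position: [0.5858, 0.0087, 0.0721]
contact_force: [-0.2, 0.1, 0.4]
```

```bash
python3 -m pendant '[[0,0,0.002,0,1],[0,0,0,0,1]]' | grep -E 'posi|force'; python3 -m pendant '[[0,0,0.0015,0,1],[0,0,0,0,1]]' | grep -E 'posi|force'
```

```text
position: [0.586, 0.0089, 0.0704]
contact_force: [0.9, -0.8, -1.0]
position: [0.5861, 0.0089, 0.0702]
contact_force: [-3.7, 0.9, 11.4]
```

Left clicked shut, with a hard stop at TCP z 0.0702. Now the right side.

```bash
python3 -m pendant '[[0,0,-0.02,0,1],[0,0,-0.02,0,1],[-0.0593,-0.001,0,0,1],[-0.0593,-0.001,0,0,1],[-0.0593,-0.001,0,0,1],[0,0,0,0,1],[0,0,0,0,1]]'; python3 - <<'E'
from h import *
s=state();p,d=read_camera('wrist');W=cloud('wrist',wT(s),d);w=W.reshape(-1,3);ok=d.ravel()>0
for n,(x,y) in dict(left=(.586,.009),right=(.56,-.169),right2=(.62,-.169),rout=(.62,-.175)).items():
    m=ok&(np.hypot(w[:,0]-x,w[:,1]-y)<.004)&(w[:,2]<.1)&(w[:,2]>.05);print(n,m.sum(),np.median(w[m,2]) if m.any() else 0)
m=ok&(abs(w[:,0]-.586)<.025)&(w[:,2]>.072)&(w[:,2]<.1);print('edges y',np.percentile(w[m,1],[.2,99.8]) if m.any() else 0)
cv2.imwrite('pics/w5.png',p)
E
```

```text
t: 8.8
position: [0.5896, -0.1686, 0.1097]
ee_rot: [[-0.035, 0.999, 0.001], [0.999, 0.035, 0.001], [0.001, 0.001, -1.0]]
contact_force: [0.1, -0.0, 0.2]
grip_width: 0.0004
left 0 0
right 94 0.07893824610155104
right2 95 0.07937469340531567
rout 95 0.0811756797224944
edges y [-0.18212799 -0.14898873]
```

View pics/w5.png

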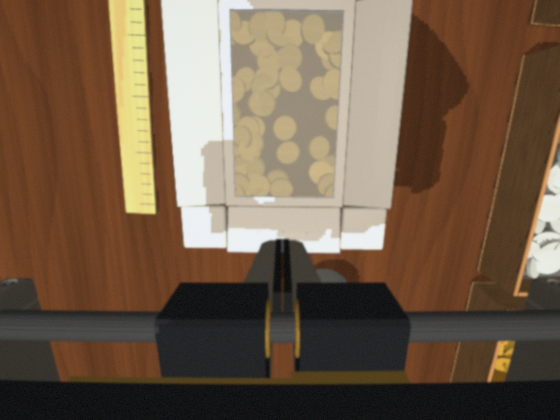

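The wrist view shows the tip centred over the right section, with the tin clear behind it. Pressing.

```bash
python3 -m pendant '[[-0.002,0,0.015,0,1],[0,0,0.012,0,1],[0,0,0,0,1],[0,0,0.002,0,1],[0,0,0.002,0,1],[0,0,0.002,0,1],[0,0,0.002,0,1],[0,0,0.002,0,1],[0,0,0,0,1]]'| grep -E 'posi|force'; python3 -m pendant '[[0,0,0.002,0,1],[0,0,0,0,1]]' | grep -E 'posi|force';python3 -m pendant '[[0,0,0.001,0,1],[0,0,0,0,1]]' | grep -E 'posi|force'
```

```text
position: [0.5892, -0.1708, 0.0716]
contact_force: [-0.6, -0.6, 0.6]
position: [0.5896, -0.171, 0.0703]
contact_force: [-0.3, -0.1, 4.5]
position: [0.5896, -0.171, 0.0702]
contact_force: [-3.5, 1.6, 10.1]
```

```bash
python3 -m pendant '[[0,0,-0.02,0,1],[0,0,-0.02,0,1],[0.0455,-0.032,0,0,1],[0.0455,-0.032,0,0,1],[0,0,0,-10.6,1],[0,0,0,-10.6,1],[0,0,0,-10.6,1],[0,0,0,-10.6,1],[0,0,0,-10.6,1],[0,0,0,-10.6,1],[0,0,0,-10.6,1],[0,0,0,-10.6,1]]' |grep posi;python3 -m pendant '[[0,0,0,-4.5,1],[0,0,0,0,1],[0,0,0,0,1]]'; python3 - <<'E'
from h import *
s=state();p,d=read_camera('wrist');W=cloud('wrist',wT(s),d);w=W.reshape(-1,3);ok=d.ravel()>0
m=ok&(abs(w[:,1]+.081)<.05)&(w[:,2]>.074)&(w[:,2]<.09);print('near outer edge x',np.percentile(w[m,0],[.5,99.5]),np.percentile(w[m,2],[2,98]))
E
```

```text
position: [0.5228, -0.0827, 0.1102]
t: 12.35
position: [0.5226, -0.0825, 0.1096]
ee_rot: [[-1.0, -0.022, 0.001], [-0.022, 1.0, -0.0], [-0.001, -0.0, -1.0]]
contact_force: [-0.7, 0.3, 0.1]
grip_width: 0.0004
near outer edge x [0.5086126  0.65160865] [0.07422555 0.08311439]
```

```bash
python3 -m pendant '[[0,0,0.015,0,1],[0,0,0.012,0,1],[0,0,0,0,1],[0,0,0.002,0,1],[0,0,0.002,0,1],[0,0,0.002,0,1],[0,0,0.002,0,1],[0,0,0.002,0,1],[0,0,0,0,1]]'| grep -E 'posi|force'; python3 -m pendant '[[0,0,0.002,0,1],[0,0,0,0,1]]' | grep -E 'posi|force';python3 -m pendant '[[0,0,0.001,0,1],[0,0,0,0,1]]' | grep -E 'posi|force'
```

```text
position: [0.5222, -0.0823, 0.0718]
contact_force: [-0.1, -0.1, -0.1]
position: [0.5225, -0.0823, 0.0703]
contact_force: [-1.7, 0.7, 3.6]
position: [0.5225, -0.0823, 0.0702]
contact_force: [-3.9, 0.5, 12.5]
```

Near is shut. Now far: a world shift of about (+0.130, +0.003).

```bash
python3 -m pendant '[[0,0,-0.02,0,1],[0,0,-0.02,0,1],[-0.0435,0,0,0,1],[-0.0435,0,0,0,1],[-0.0435,0,0,0,1],[0,0,0,0,1],[0,0,0,0,1]]'; python3 - <<'E'
from h import *
s=state();p,d=read_camera('wrist');W=cloud('wrist',wT(s),d);w=W.reshape(-1,3);ok=d.ravel()>0
m=ok&(abs(abs(w[:,1]+.080)-.035)<.015)&(w[:,2]>.074)&(w[:,2]<.09)&(w[:,0]>.62);print('far edge x',np.percentile(w[m,0],[.5,99.5]),np.percentile(w[m,2],[2,98]))
E
```

```text
t: 14.9
position: [0.6516, -0.0794, 0.1082]
ee_rot: [[-1.0, -0.023, -0.002], [-0.023, 1.0, -0.0], [0.002, -0.0, -1.0]]
contact_force: [-1.0, 0.1, 0.9]
grip_width: 0.0002
far edge x [0.63267693 0.66454282] [0.0741853  0.08303907]
```

```bash
python3 -m pendant '[[-0.0015,0,0.015,0,1],[0,0,0.012,0,1],[0,0,0,0,1],[0,0,0.002,0,1],[0,0,0.002,0,1],[0,0,0.002,0,1],[0,0,0.002,0,1],[0,0,0.002,0,1],[0,0,0,0,1]]'| grep -E 'posi|force'; python3 -m pendant '[[0,0,0.002,0,1],[0,0,0,0,1]]' | grep -E 'posi|force';python3 -m pendant '[[0,0,0.001,0,1],[0,0,0,0,1]]' | grep -E 'posi|force'
```

```text
position: [0.6537, -0.0791, 0.0714]
contact_force: [0.4, -0.1, -0.1]
position: [0.6542, -0.0792, 0.0704]
contact_force: [-1.9, -0.3, 3.4]
position: [0.6542, -0.0793, 0.0703]
contact_force: [-4.0, 0.0, 9.8]
```

```bash
python3 -m pendant '[[0,0,-0.02,0,1],[0,0,-0.04,0,1],[0,0,-0.05,0,1],[0,0,-0.05,0,1],[0.03,0.05,0,0,1],[0.03,0.05,0,0,1],[0.02,0.055,0,0,1],[0,0.055,0,0,1],[0,0.055,0,0,1],[0,0.055,0,0,1],[0,0,0,0,1],[0,0,0,0,1]]'; python3 - <<'E'
from h import *
c=np.array([.5878,-.081]);a=np.deg2rad(1.4);R=np.array([[np.cos(a),-np.sin(a)],[np.sin(a),np.cos(a)]])
for n in('scene','top'):
  p,d=read_camera(n);cv2.imwrite(f'pics/{n}9.png',p);T=get_calibration(n)['extrinsics']
  for lab,dd in (('before',np.load(f'pics/{n}0.npy')),('after',d)):
    w=cloud(n,T,dd).reshape(-1,3);q=(w[:,:2]-c)@R;o=[]
    for f,(x,y) in dict(far=(.068,0),left=(0,.093),near=(-.068,0),right=(0,-.093),win=(0,0)).items():
        m=(dd.ravel()>0)&(abs(q[:,0]-x)<(.005 if x else .03))&(abs(q[:,1]-y)<(.005 if y else .03))&(w[:,2]>.03);o.append((f,int(m.sum()),round(float(np.median(w[m,2])),4)))
    print(n,lab,o)
a=cv2.imread('pics/top9.png')[140:310,220:490];b=cv2.imread('pics/scene9.png')[180:350,130:350]
cv2.imwrite('pics/f.png',np.hstack([cv2.resize(a,(420,264)),cv2.resize(b,(342,264))]))
E
```

```text
t: 18.08
position: [0.567, 0.238, 0.2294]
ee_rot: [[-1.0, -0.023, 0.001], [-0.023, 1.0, -0.001], [-0.001, -0.001, -1.0]]
contact_force: [-0.1, -1.3, -1.1]
grip_width: 0.0003
scene before [('far', 105, 0.0801), ('left', 130, 0.0803), ('near', 124, 0.081), ('right', 137, 0.0816), ('win', 742, 0.0685)]
scene after [('far', 127, 0.0733), ('left', 110, 0.0731), ('near', 103, 0.0732), ('right', 139, 0.074), ('win', 734, 0.0684)]
top before [('far', 189, 0.0818), ('left', 189, 0.0821), ('near', 208, 0.0823), ('right', 204, 0.082), ('win', 1070, 0.0702)]
top after [('far', 172, 0.0747), ('left', 170, 0.0749), ('near', 185, 0.0744), ('right', 188, 0.0746), ('win', 1065, 0.0702)]
```

View pics/f.png

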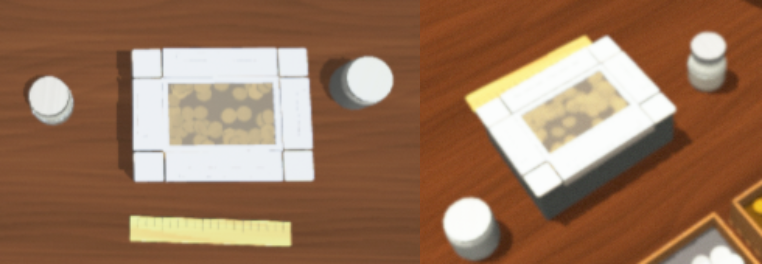

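All four sections lie flush at about 74 mm in both cameras. The box, jar, tin and ruler have not moved, and the arm is clear.

```bash
python3 -c "
from bench import *
print(job_done())"
```

```text
the job is handed in; nothing more can be done
None
```

I pressed the left, right, near and far rim sections shut with the closed fingertips, then backed the arm clear and handed the job in at about 18 s of the 46 s allowed. `job_done()` reports no verdict, so the checks below are my own.

- **Sections shut:** Each one came to a hard stop at a TCP height of about 70 mm, under 10 to 13 N. On the left, stepped slowly, I saw the force drop as it snapped over. After I backed away, the depth readings near the outer edge of all four had gone from 80–82 mm to 73–75 mm in both the top and scene cameras.
- **Nothing else disturbed:** In the last picture the box stands level in its place, and the jar, tin and ruler look where they were. I judged this by eye and did not measure their positions again.
- **What disagreed:** The closed fingertips did not reach 22 mm ahead of the TCP as stated. The contact heights put them about 4 mm behind it, so the first press needed about 20 mm of extra descent, made in small steps while watching the force. The wrist and top views differed by 3–6 mm on the box's corners, which was small enough not to matter.

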